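# Reset the water filter's cartridge reminder

## Task

The water filter has a fresh cartridge, so reset its reminder: push the navy cover on its deck all the way open, reach a fingertip down into the well underneath, press the orange reset key fully down and keep it down for at least two seconds. Then let it up and push the cover fully shut again. The filter stays standing where it is, and the cups, old cartridge and other things around are not to be lifted, shoved or knocked over.

Things in the scene. Friction and masses are not known exactly. Their poses are not given: they have to be found in the camera images.
- filter_unit: the countertop water filter: a steel box 360 mm long (its x), 180 mm wide (its y), with a flat white deck 234 mm above the counter. Heavy (about 6 kg) but only standing there. Origin: centre of its underside; z up; the tap and drip tray are at its -x end and reach 95 mm beyond the box. A low grey fill cap lies on the deck at x -137 mm; the espresso cup stands at about x +135 mm. Two grey rails 8 mm high (6 mm thick, 95 mm between them, x -94 to +72 mm) guide the cover along x
- well_mouth (a point): centre of the mouth of the round well in the deck, level with the deck's top (234 mm up), at x -55 mm, y 0 of the filter; the well is 50 mm across with straight rigid walls and 34 mm deep
- key_top (a point): centre of the top of the orange round reset key (34 mm across) at the bottom of the well; when up it lies 22 mm below the deck. Moves with the key
- reset_key (a joint): travel of the reset key: 0 up, 0.004 m fully down (stop). Springs back by itself; needs about 1.5 N to start moving and 5 N to be fully down
- cover_dish (a point): centre of the floor of the finger dish in the navy sliding cover. The cover is 92 x 92 mm and 14 mm thick, lying on the deck; the dish in its middle is an open-topped pocket with a pale grey floor, 46 mm long (filter's x) by 50 mm wide (y) and 10 mm deep, its floor 4 mm above the deck, with solid 23 mm thick end blocks at both x ends to push against. Shut, its centre is at filter x -45 mm and hides the well. Moves with the cover
- cover (a joint): how far the cover has slid: 0 shut (home on its stop), 0.068 m fully open (stop); it grows as the cover moves along the filter's +x, away from the tap, and may start up to 0.015 ajar. It slides with about 2 N of friction and stays where it is left
- espresso_cup: white handled espresso cup, 62 mm wide, 55 mm high, standing on the rear part of the filter's deck; origin under its centre; leave it where it is
- tumbler: green glass tumbler, 62 mm wide, 95 mm high, standing on the drip tray under the tap; origin under its centre; leave it alone
- old_cartridge: used filter cartridge standing beside the filter, white with a blue foot, 60 mm wide, 114 mm high; origin under its centre; leave it alone
- milk_jug: steel milk jug, 88 mm wide plus handle, 105 mm high; origin under its centre; leave it alone
- tamper: dark steel tamper, 58 mm wide, 90 mm high; origin under its centre; leave it alone
- bean_jar: amber glass bean jar, 96 mm wide, 150 mm high; origin under its centre; leave it alone
- mug: blue handled mug, 80 mm wide, 90 mm high; origin under its centre; leave it alone
Things that resemble listed ones, but are neither listed nor needed, are in the scene too. Leave any red look-alike of the espresso_cup alone.

How it is judged:
By the outcome, as a careful person would: the job done as asked, in the order asked, and still so for the second after the job is handed in, with the robot touching nothing.
It also fails if it takes over 54 s, if anything falls off the work surface, if the arm or the gripper's body presses on something with over 40 N, if the wrist force passes 120 N, or if a joint passes its speed limit or range.

## Robot

A 7-joint arm with a two-finger parallel gripper is mounted at the origin on the work surface. World frame = base frame: x ahead of the robot, y to its left, z up, the work surface at z = 0. Lengths are in m, angles in rad, forces in N, time in s.
With the tool pointing down it reaches from about 0.4 to 0.85 m from the base axis. Payload 6.9 kg.
Tool frame: the origin (TCP) lies midway between the tips of the shut fingers; the grasp point (between the pads) lies behind it (ctrl.pinch_z is the z of the grasp point in the tool frame, in m); z points along the fingers, y is the direction in which the jaws open and shut (so a half turn about z gives the same grasp; the last joint's range is limited). The gripper opens to 85 mm and grips with 20 to 120 N. Pads are 22 mm wide; open, the fingers measure 114 mm over their backs; the gripper's body (76 mm by 85 mm) begins 54 mm behind the grasp point. The pads swing forward as they close: fully open they stand 13 mm farther back than shut.
Start: joints at [-1.026, 0.507, -0.238, 1.5, 0.126, 1.149, -0.155], TCP at [0.266, 0.566, 0.193] pointing down, gripper open.
Joint ranges: [-3.08, 3.08], [-0.24, 2.05], [-1.43, 1.35], [0, 2.5], [-1.52, 4.66], [0.17, 1.96], [-2.89, 2.89]. Speed limits (rad/s): [2.39, 2.39, 3.14, 3.14, 3.14, 3.14, 3.14].

## Interface

Orientations are given as a unit quaternion [w, x, y, z].
In Python, from station import ctrl, get_state, vision, ticket, models gives the robot as it stands. Calls block until the motion is done:
- ctrl.movep(position, orientation): joint-space move of the TCP to a pose.
- ctrl.movel(position, frame=None, max_speed=0.15): straight line of the TCP; frame=None keeps the orientation; max_speed is the mean speed in m/s.
- ctrl.set_joints(angles): joint-space move.
- ctrl.ungrasp() and ctrl.close_gripper(force=None): open the fingers fully, or close them until they stop; force is the grip in N (None keeps the last).
- ctrl.pause(seconds).
- ctrl.ik(position, orientation): joint angles nearest the present ones, or None.
- get_state(): the state.
- vision.grab_frame(name): name is "scene" or "top" or "wrist"; returns (picture, depth): 480x640x3 uint8, blue, green, red; 480x640 float32, m along the optical axis (not along the pixel's ray), 0 where there is no reading.
- vision.camera_info(name): a dict with "mtx" (3x3 intrinsics, pixels), "R" (3x3) and "t" (3): a world point X has camera coordinates R X + t; the wrist camera has in their place "hand_eye" (4x4, takes a point from camera to tool coordinates, whose origin is the TCP and whose axes are the flange's). Camera axes: x right, y down, z forward; pixel columns grow to the right and rows downward; lengths in m; the calibration is good to about 2 mm. A picture is of the moment at which its call begins: read the wrist's pose just before it. camera_info takes no time and is no camera call.
A pose or a line that the arm cannot do raises ctrl.Unreachable and nothing moves.
- ticket.close_job(): hands the job in, once; it reports no verdict.
Trained networks look in the newest picture that a camera, given by its name, has taken for a name from the list of things; names that differ only in an ending like _2 or _b are one class to them, and where a whole thing is asked for, a point or a joint stands for the part that bears it (a point fixed in the world has none). Each returns a list of dicts, best first, with "p" (0 to 1); they miss things now and then, are a little off and sometimes report something else, mostly with a low value. They report only what shows in the picture. A call takes as long as a camera call. They do not tell look-alikes from the thing itself.
- models.recognise(camera, target): "point" ([column, row] in pixels, amid what is visible of it).
- models.masks_of(camera, target): "mask" (480x640 bool, what is visible of it) and "point" ([column, row] in pixels, amid what is visible of it).
The state is a dict: "time": time; "qpos": joint angles; "qd": joint speeds; "tau": joint torques, N m; "tcp_pos": TCP position; "eef_rot": TCP orientation; "contact_force": force on the tool from outside, world axes, zero at the start; "wrist_torque": the same for the moment, N m; "width": finger opening in m.
Only numpy, scipy, OpenCV 4.12 (cv2) and the standard library are available. Lean on these libraries where they do the work, as an engineer would, in place of code of your own. Each camera call takes 0.05 s, during which the arm holds its last target.

## Working session

There is one attempt and no reset: what is moved stays moved. The work goes in short steps, each a Python script; the robot and the scene stay as the last script left them, time stands still between calls to the robot, and variables do not carry over. Pictures are saved under pics/ and viewed, and the job is handed in when it is done.

```bash
mkdir -p pics; ls
python3 - <<'E'
from station import ctrl,get_state,vision,models
import cv2,numpy as np
s=get_state();print(s['time'],s['tcp_pos'],s['eef_rot'],s['width'],ctrl.pinch_z)
for n in('scene','top'):
    im,d=vision.grab_frame(n);cv2.imwrite(f'pics/{n}0.png',im);np.save(f'pics/{n}0.npy',d)
    c=vision.camera_info(n);print(n,c)
    for t in('cover_dish','filter_unit','espresso_cup'):
        print(t,[(r['point'],round(r['p'],2)) for r in models.recognise(n,t)])
print(vision.camera_info('wrist'))
E
```

```text
pics
0.0 [0.26539578 0.56522951 0.19183613] [-1.70920961e-04  2.17657572e-01  9.76024801e-01 -8.60434399e-04] 0.08543118073464813 -0.0187
scene {'mtx': array([[461.24370269,   0.        , 313.59694492],
       [  0.        , 461.24370269, 229.71911144],
       [  0.        ,   0.        ,   1.        ]]), 'R': array([[-0.4849621 ,  0.87452941, -0.00317276],
       [ 0.70766958,  0.39029481, -0.58895987],
       [-0.51382442, -0.28786848, -0.80815605]]), 't': array([ 0.28632515, -0.32148842,  1.85433441])}
cover_dish [([301.9, 214.2], 0.66)]
filter_unit [([303.6, 233.8], 0.8)]
espresso_cup [([338.6, 176.2], 0.95), ([398.3, 247.5], 0.61)]
top {'mtx': array([[465.49250026,   0.        , 317.57231464],
       [  0.        , 465.49250026, 239.28546266],
       [  0.        ,   0.        ,   1.        ]]), 'R': array([[-0.0126896 , -0.99978816, -0.01620539],
       [-0.9912857 ,  0.01470353, -0.13090631],
       [ 0.13111685,  0.01440302, -0.99126229]]), 't': array([0.00430268, 0.59979035, 1.61174414])}
cover_dish [([326.0, 232.1], 0.77), ([325.4, 237.4], 0.21)]
filter_unit [([326.6, 237.2], 0.71)]
espresso_cup [([312.8, 283.1], 0.87), ([256.3, 288.0], 0.72), ([165.9, 295.8], 0.67)]
{'mtx': array([[363.79496307,   0.        , 317.36761527],
       [  0.        , 363.79496307, 236.36034626],
       [  0.        ,   0.        ,   1.        ]]), 'hand_eye': array([[-1.09507359e-04, -9.53690789e-01, -3.00788741e-01,
         7.53273252e-02],
       [ 9.99999942e-01, -7.00822135e-06, -3.41846828e-04,
         2.55214734e-04],
       [ 3.23908177e-04, -3.00788761e-01,  9.53690734e-01,
        -1.81108111e-01],
       [ 0.00000000e+00,  0.00000000e+00,  0.00000000e+00,
         1.00000000e+00]])}
```

View pics/scene0.png

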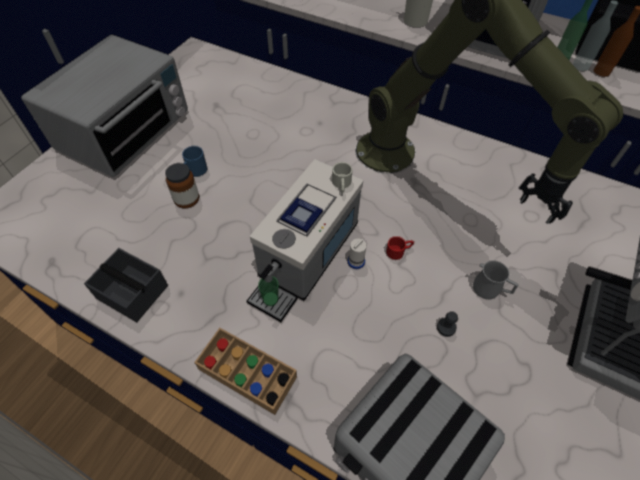

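View pics/top0.png

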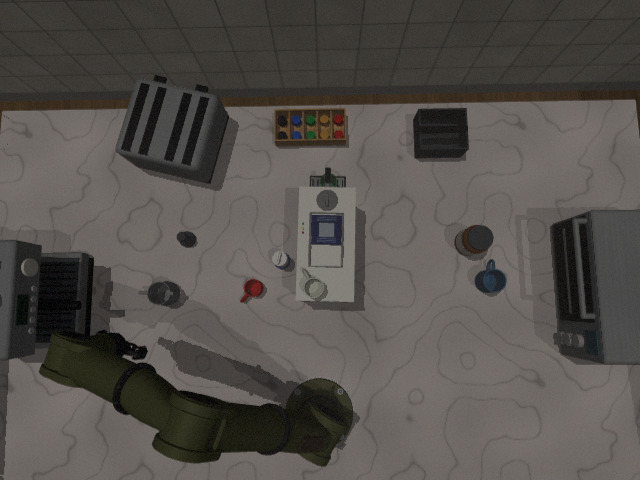

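The navy cover with the pale dish is on the white deck: top (326,230), scene (302,214). The only other navy thing is the blue mug, top (490,278). The white espresso cup is at top (313,288), and its red look-alike at (254,288) isn't wanted. The tap end points away from the robot, so the cover opens towards the robot. Next I'll measure the deck.

```bash
cat > h.py <<'E'
import numpy as np,cv2
from station import ctrl,get_state,vision,models
from scipy.spatial.transform import Rotation as Ro
def world(d,c,R,t):
    v,u=np.mgrid[0:480,0:640]; K=c['mtx']
    P=np.stack([(u-K[0,2])/K[0,0]*d,(v-K[1,2])/K[1,1]*d,d],-1)
    return (P-t)@R   # R^T (P-t)
E
python3 - <<'E'
from h import *
for n in('top','scene'):
    d=np.load(f'pics/{n}0.npy');im=cv2.imread(f'pics/{n}0.png');c=vision.camera_info(n)
    W=world(d,c,c['R'],c['t'])
    m=(d>0)&(abs(W[...,2]-.236)<.02)&(abs(W[...,1])<.3)&(W[...,0]>.2)&(W[...,0]<1)
    m=cv2.morphologyEx(m.astype(np.uint8),cv2.MORPH_OPEN,np.ones((3,3)))
    k,l,s,ce=cv2.connectedComponentsWithStats(m);i=1+np.argmax(s[1:,4]);p=W[l==i]
    print(n,s[i],np.median(p[:,2]),cv2.minAreaRect((p[:,:2]*1000).astype(np.float32)))
    g=im.astype(int);nv=(l==i)&(g[...,0]>g[...,2]+25)
    print('navy',nv.sum(),p.min(0),p.max(0), W[nv].mean(0), cv2.minAreaRect((W[nv][:,:2]*1000).astype(np.float32)))
im=cv2.imread('pics/top0.png')[160:320,260:400];cv2.imwrite('pics/topcrop.png',cv2.resize(im,None,fx=3.7,fy=3.7,interpolation=2))
E
```

```text
top [ 296  187   60  115 6176] 0.23367777281672777 ((563.214111328125, -31.903770446777344), (180.22784423828125, 361.5631103515625), 87.81865692138672)
navy 4 [ 0.38147419 -0.12791132  0.22089871] [0.74463806 0.06207894 0.25554998] [ 0.62650499 -0.02365303  0.24700289] ((605.6533813476562, -41.44340896606445), (115.02349090576172, 4.751232147216797), 39.464481353759766)
scene [ 250  160  113  106 5673] 0.2327344220299285 ((565.1030883789062, -30.827713012695312), (183.96926879882812, 364.1727294921875), 87.64619445800781)
navy 467 [ 0.37973078 -0.12763459  0.21603722] [0.74991213 0.06750209 0.25579677] [ 0.6124452  -0.02904227  0.24630678] ((610.5870971679688, -30.383644104003906), (91.48155212402344, 89.8271255493164), 88.60984802246094)
```

View pics/topcrop.png

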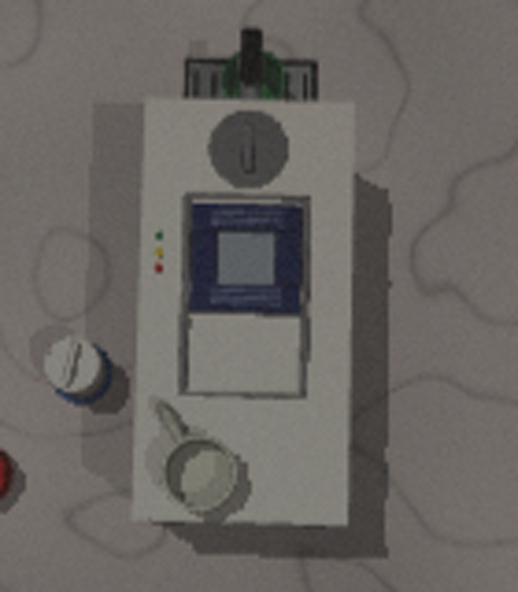

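```bash
cat >> h.py <<'E'
F0=np.array([.5640,-.0315]); YAW=np.deg2rad(177.75)
def setpose():
    import os,json
    global F0,YAW
    if os.path.exists('pose.json'):
        a=json.load(open('pose.json'));F0=np.array(a[:2]);YAW=a[2]
setpose()
f=np.array([np.cos(YAW),np.sin(YAW),0]); g=np.array([-f[1],f[0],0])
def Q():
    z=np.array([0,0,-1.]);R=np.stack([f,np.cross(z,f),z],1)
    q=Ro.from_matrix(R).as_quat();return np.array([q[3],q[0],q[1],q[2]])
def P(x,y,z): return np.array([*F0,0])+f*x+g*y+np.array([0,0,z])
def tofilt(W): 
    D=W-np.array([*F0,0]);return np.stack([D@f,D@g,D[...,2]],-1)
def wrist(name):
    s=get_state();im,d=vision.grab_frame('wrist');c=vision.camera_info('wrist')
    q=s['eef_rot'];R=Ro.from_quat([q[1],q[2],q[3],q[0]]).as_matrix()
    H=c['hand_eye'];Rw=R@H[:3,:3];tw=R@H[:3,3]+s['tcp_pos']
    cv2.imwrite(f'pics/{name}.png',im);np.save(f'pics/{name}.npy',d)
    return im,d,world(d,c,Rw.T,-Rw.T@tw)
def st():
    s=get_state();print('t %.2f'%s['time'],'tcp',s['tcp_pos'].round(4),'filt',tofilt(s['tcp_pos']).round(4),'F',np.round(s['contact_force'],2),'w %.4f'%s['width']);return s
E
python3 - <<'E'
from h import *
s=get_state();p=s['tcp_pos'].copy()
print(ctrl.ik(P(-.04,0,.40),Q()),ctrl.ik(P(-.055,0,.208),Q()),ctrl.ik(P(.03,0,.24),Q()))
p[2]=.36;ctrl.movel(p,max_speed=.25);st()
ctrl.movep(P(-.03,0,.40),Q());st()
ctrl.close_gripper(30);st()
im,d,W=wrist('w1')
w=tofilt(W)
m=(d>0)&(abs(W[...,2]-.234)<.006);m=cv2.morphologyEx(m.astype(np.uint8),cv2.MORPH_OPEN,np.ones((3,3)))
p=W[m>0];print(len(p),np.median(p[:,2]),w[m>0].min(0),w[m>0].max(0),cv2.minAreaRect((w[m>0][:,:2]*1000).astype(np.float32)))
b=im.astype(int);nv=(b[...,0]>b[...,2]+25)&(abs(W[...,2]-.248)<.012)&(d>0)
q=w[nv];print(nv.sum(),np.median(q,0),cv2.minAreaRect((q[:,:2]*1000).astype(np.float32)))
print([(r['point'],r['p']) for r in models.recognise('wrist','cover_dish')])
E
```

```text
[ 1.01671402e-03  3.96217878e-01  2.32871338e-02  1.12096525e+00
 -8.99953563e-03  1.62450389e+00  1.55354360e+00] [ 0.06882835  0.48278366 -0.08771873  1.4913965   0.04419811  1.16934629
  1.50533874] [ 0.00400036  0.32524192  0.00981903  1.66002437 -0.00342771  1.15634312
  1.54621137]
t 1.22 tcp [0.2654 0.5652 0.3586] filt [ 0.3218 -0.5845  0.3586] F [-0.31 -0.67 -0.65] w 0.0858
t 3.65 tcp [ 0.594  -0.0315  0.3998] filt [-0.03   -0.0012  0.3998] F [-0.8   0.12  0.65] w 0.0854
t 4.42 tcp [ 0.594  -0.0327  0.4   ] filt [-0.03  0.    0.4 ] F [-0.48  0.22 -0.32] w 0.0001
48526 0.23405911527050494 [-0.18222423 -0.08968264  0.23070966] [0.14220111 0.09099263 0.23999826] ((-19.986007690429688, 0.6410446166992188), (324.4099426269531, 180.65196228027344), 0.024929868057370186)
4662 [-0.04193447 -0.00989082  0.24843677] ((-40.83612060546875, 0.7887496948242188), (89.007568359375, 90.51973724365234), 0.03529918193817139)
[([317.2, 214.7], 0.83)]
```

View pics/w1.png

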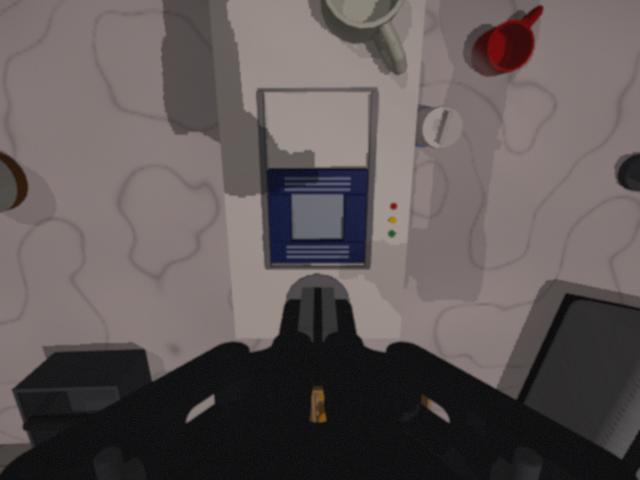

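The wrist picture shows the shut (or slightly ajar) cover at rows 168–264, with the dish floor at (317,215) and the rails spanning rows 88–268. I'll check the edges numerically along x to fix the origin.

Run:
```python
from h import *
im=cv2.imread('pics/w1.png');d=np.load('pics/w1.npy');s=get_state();c=vision.camera_info('wrist')
q=s['eef_rot'];R=Ro.from_quat([q[1],q[2],q[3],q[0]]).as_matrix();H=c['hand_eye'];Rw=R@H[:3,:3];tw=R@H[:3,3]+s['tcp_pos']
def ray(u,v,z):
    r=Rw@np.array([(u-c['mtx'][0,2])/c['mtx'][0,0],(v-c['mtx'][1,2])/c['mtx'][1,1],1]);return tofilt(tw+r*(z-tw[2])/r[2])
for n,u,v,z in[('rail +x L',257,88,.242),('rail +x R',377,88,.242),('rail -x L',264,269,.242),('rail -x R',371,269,.242),('cover +x',317,168,.248),('cover -x',317,263,.248),('dish +x floor',317,194,.238),('dish -x top',317,240,.248),('dish L',291,215,.238),('dish R',344,215,.238),('deck -xL',235,338,.234),('deck -xR',401,338,.234)]:
    print(n,ray(u,v,z).round(4))
crop=im[70:290,230:410];cv2.imwrite('pics/w1c.png',cv2.resize(crop,None,fx=3.3,fy=2.7,interpolation=2))
```

```text
rail +x L [0.0731 0.0528 0.242 ]
rail +x R [ 0.0731 -0.0511  0.242 ]
rail -x L [-0.096   0.0543  0.242 ]
rail -x R [-0.096  -0.0534  0.242 ]
cover +x [0.0053 0.0009 0.248 ]
cover -x [-0.0872  0.0009  0.248 ]
dish +x floor [-0.0205  0.0009  0.238 ]
dish -x top [-0.0634  0.0009  0.248 ]
dish L [-0.0411  0.0262  0.238 ]
dish R [-0.0411 -0.0253  0.238 ]
deck -xL [-0.1811  0.091   0.234 ]
deck -xR [-0.181  -0.0911  0.234 ]
```

View pics/w1c.png

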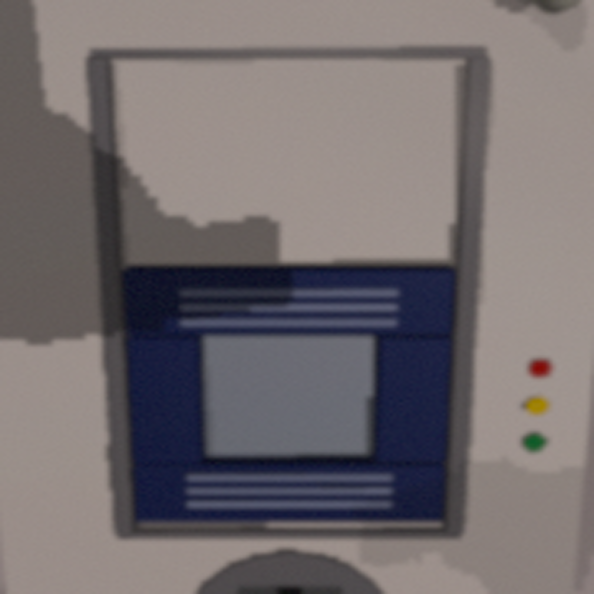

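The cover is about 4 mm ajar, and the filter frame agrees to about 1 mm. Now going down into the dish and pushing it open, watching the force.

```bash
cat >> h.py <<'E'
def push(x0,x1,z,step,flim,settle=.05,speed=.06):
    sg=np.sign(x1-x0);x=x0
    while sg*(x1-x)>1e-6:
        x=x+sg*min(step,abs(x1-x));ctrl.movel(P(x,0,z),max_speed=speed);ctrl.pause(settle)
        F=get_state()['contact_force']@f
        if -sg*F>flim: print('stop at',round(x,4),'F',F.round(2));break
    return x
E
python3 - <<'E'
from h import *
ctrl.movel(P(-.041,0,.27),max_speed=.15)
ctrl.movel(P(-.041,0,.241),max_speed=.06);ctrl.pause(.1);st()
ctrl.movel(P(-.031,0,.241),max_speed=.05);st()
ctrl.movel(P(-.0,0,.241),max_speed=.06);st()
ctrl.movel(P(.028,0,.241),max_speed=.06);st()
x=push(.028,.042,.241,.002,7);st()
E
```

```text
t 6.27 tcp [ 0.6052 -0.0331  0.2414] filt [-0.0413  0.      0.2414] F [-0.74 -0.61  0.48] w 0.0003
t 6.62 tcp [ 0.5947 -0.0327  0.2414] filt [-0.0307  0.      0.2414] F [-0.41  0.44  1.13] w -0.0000
t 7.28 tcp [ 0.5641 -0.0315  0.2412] filt [-1.000e-04 -0.000e+00  2.412e-01] F [0.42 0.15 0.63] w 0.0002
t 7.90 tcp [ 0.5361 -0.0303  0.2413] filt [ 2.790e-02 -1.000e-04  2.413e-01] F [ 0.1   0.17 -0.58] w -0.0003
t 10.00 tcp [ 0.522  -0.0299  0.241 ] filt [0.042 0.    0.241] F [ 0.77 -0.31  0.58] w 0.0005
```

Run:
```python
from h import *
im,d,W=wrist('w2')
im,d=vision.grab_frame('scene');cv2.imwrite('pics/s2.png',cv2.resize(im[130:330,220:420],None,fx=3,fy=3,interpolation=2))
```

```text
(no output)
```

View pics/w2.png

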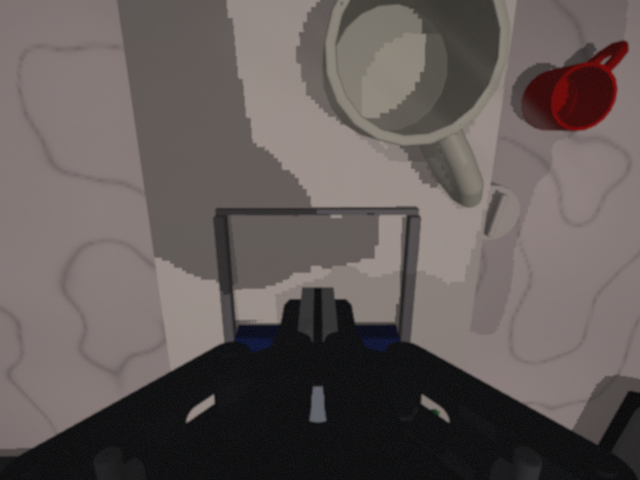

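View pics/s2.png

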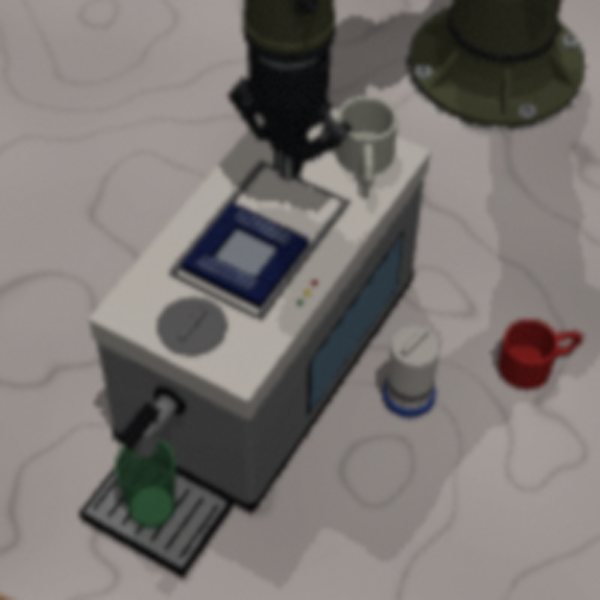

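The finger rode over the end block: the cover only moved a few mm and the fingertip is now above the bare deck. So the fingertip sits higher than I assumed. I'll touch the deck gently here to find the real height.

Run:
```python
from h import *
# cover edge from w2
st()
im=cv2.imread('pics/w2.png');s=get_state();c=vision.camera_info('wrist')
q=s['eef_rot'];R=Ro.from_quat([q[1],q[2],q[3],q[0]]).as_matrix();H=c['hand_eye'];Rw=R@H[:3,:3];tw=R@H[:3,3]+s['tcp_pos']
def ray(u,v,z):
    r=Rw@np.array([(u-c['mtx'][0,2])/c['mtx'][0,0],(v-c['mtx'][1,2])/c['mtx'][1,1],1]);return tofilt(tw+r*(z-tw[2])/r[2])
print('rail',ray(317,208,.242),'cover',ray(260,325,.248))
ctrl.pause(.1)
F0z=get_state()['contact_force'][2]
z=.241
while z>.228:
    z-=.0015;ctrl.movel(P(.042,0,z),max_speed=.03);ctrl.pause(.05)
    s=get_state();print(round(z,4),s['tcp_pos'][2].round(4),s['contact_force'].round(2))
    if s['contact_force'][2]>3:break
ctrl.movel(P(.042,0,.241),max_speed=.05)
```

```text
t 10.10 tcp [ 0.522  -0.0298  0.241 ] filt [ 0.042 -0.     0.241] F [ 0.   -0.24 -0.55] w -0.0000
rail [0.07562677 0.00060366 0.242     ] cover [0.01192632 0.03160701 0.248     ]
0.2395 0.2394 [ 0.59 -0.33  1.13]
0.238 0.2379 [-1.2   0.11  0.16]
0.2365 0.2365 [ 0.17 -0.73  0.7 ]
0.235 0.235 [ 0.3  -0.04 -0.45]
0.2335 0.2335 [-0.17 -0.71 -0.13]
0.232 0.2319 [ 0.21 -1.06  1.5 ]
0.2305 0.2305 [0.44 0.   0.09]
0.229 0.2289 [ 0.29 -0.61 -0.21]
0.2275 0.2274 [-0.21 -0.37  0.45]
```

Run:
```python
from h import *
ctrl.movel(P(.042,0,.2285),max_speed=.08);z=.2285
while z>.216:
    z-=.001;ctrl.movel(P(.042,0,z),max_speed=.04);ctrl.pause(.04)
    s=get_state();print(round(z,4),s['tcp_pos'][2].round(4),s['contact_force'].round(2))
    if s['contact_force'][2]>3:break
ctrl.pause(.05);st()
im,d,W=wrist('w3');im,d=vision.grab_frame('scene');cv2.imwrite('pics/s3.png',cv2.resize(im[130:330,220:420],None,fx=3,fy=3,interpolation=2))
```

```text
0.2275 0.2277 [-0.91 -0.52  0.72]
0.2265 0.2265 [-0.73  0.22  0.34]
0.2255 0.2254 [ 0.41  0.05 -0.05]
0.2245 0.2245 [ 0.48 -0.99  0.24]
0.2235 0.2235 [ 0.04  0.69 -0.  ]
0.2225 0.2225 [ 0.02 -0.98  0.1 ]
0.2215 0.2215 [0.09 0.11 0.65]
0.2205 0.2205 [0.32 0.6  0.34]
0.2195 0.2195 [0.09 0.12 0.21]
0.2185 0.2184 [-0.17  0.04 -0.03]
0.2175 0.2175 [ 0.78 -0.36 -0.86]
0.2165 0.2165 [-0.13 -0.27  0.17]
0.2155 0.2155 [ 0.31 -0.46  0.14]
t 17.47 tcp [ 0.522  -0.0298  0.2155] filt [ 0.042  -0.      0.2155] F [ 0.51 -0.4  -0.01] w -0.0001
```

View pics/s3.png

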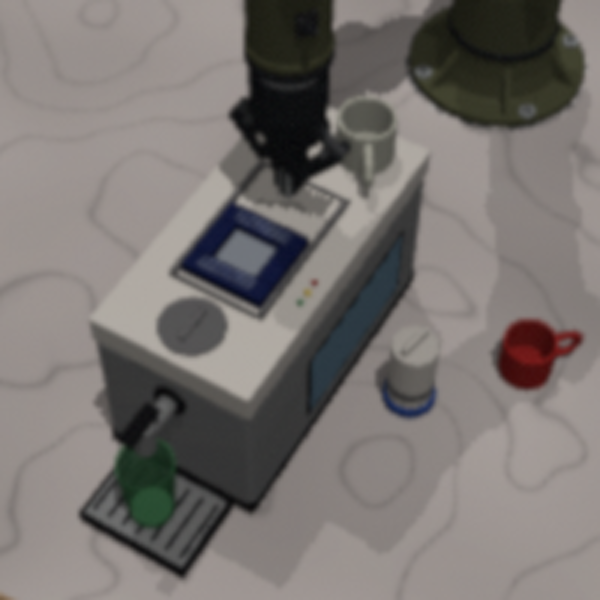

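Run:
```python
from h import *
s=get_state();c=vision.camera_info('scene');im,d=vision.grab_frame('scene');W=world(d,c,c['R'],c['t'])
w=tofilt(W)
for v in range(178,200,2):
    print(v,[(u,*(w[v,u]*1000).round().astype(int),int(im[v,u].max())) for u in (311,314,317,320)])
X=s['tcp_pos'];p=c['R']@X+c['t'];print('tcp px',c['mtx']@p/p[2])
c=vision.camera_info('wrist');d=np.load('pics/w3.npy');iw=cv2.imread('pics/w3.png');cv2.imwrite('pics/w3c.png',cv2.resize(iw[180:400,200:440],None,fx=2.7,fy=2.7))
H=c['hand_eye'];T=world(d,c,H[:3,:3].T,-H[:3,:3].T@H[:3,3])
for v in range(270,400,8): print(v,[(u,*(T[v,u]*1000).round().astype(int)) for u in (290,310,325,345)])
```

```text
178 [(311, np.int64(22), np.int64(4), np.int64(333), 14), (314, np.int64(28), np.int64(-3), np.int64(331), 13), (317, np.int64(21), np.int64(-17), np.int64(346), 12), (320, np.int64(32), np.int64(-20), np.int64(337), 11)]
180 [(311, np.int64(22), np.int64(4), np.int64(325), 12), (314, np.int64(43), np.int64(6), np.int64(303), 12), (317, np.int64(23), np.int64(-16), np.int64(335), 13), (320, np.int64(29), np.int64(-22), np.int64(333), 12)]
182 [(311, np.int64(29), np.int64(8), np.int64(307), 15), (314, np.int64(23), np.int64(-6), np.int64(321), 15), (317, np.int64(22), np.int64(-17), np.int64(328), 14), (320, np.int64(46), np.int64(-12), np.int64(303), 13)]
184 [(311, np.int64(29), np.int64(8), np.int64(298), 17), (314, np.int64(35), np.int64(1), np.int64(297), 10), (317, np.int64(23), np.int64(-16), np.int64(317), 12), (320, np.int64(36), np.int64(-18), np.int64(307), 14)]
186 [(311, np.int64(33), np.int64(11), np.int64(284), 40), (314, np.int64(34), np.int64(1), np.int64(289), 21), (317, np.int64(28), np.int64(-13), np.int64(302), 12), (320, np.int64(33), np.int64(-20), np.int64(302
[... 4130 characters left out ...]
64(0), np.int64(2), np.int64(-86)), (345, np.int64(15), np.int64(7), np.int64(-105))]
382 [(290, np.int64(15), np.int64(-7), np.int64(-108)), (310, np.int64(-2), np.int64(-3), np.int64(-87)), (325, np.int64(-3), np.int64(2), np.int64(-86)), (345, np.int64(16), np.int64(6), np.int64(-108))]
390 [(290, np.int64(16), np.int64(-7), np.int64(-111)), (310, np.int64(-5), np.int64(-3), np.int64(-86)), (325, np.int64(-5), np.int64(2), np.int64(-86)), (345, np.int64(15), np.int64(6), np.int64(-110))]
398 [(290, np.int64(15), np.int64(-7), np.int64(-113)), (310, np.int64(-8), np.int64(-3), np.int64(-86)), (325, np.int64(-9), np.int64(2), np.int64(-85)), (345, np.int64(17), np.int64(6), np.int64(-115))]
```

View pics/w3c.png

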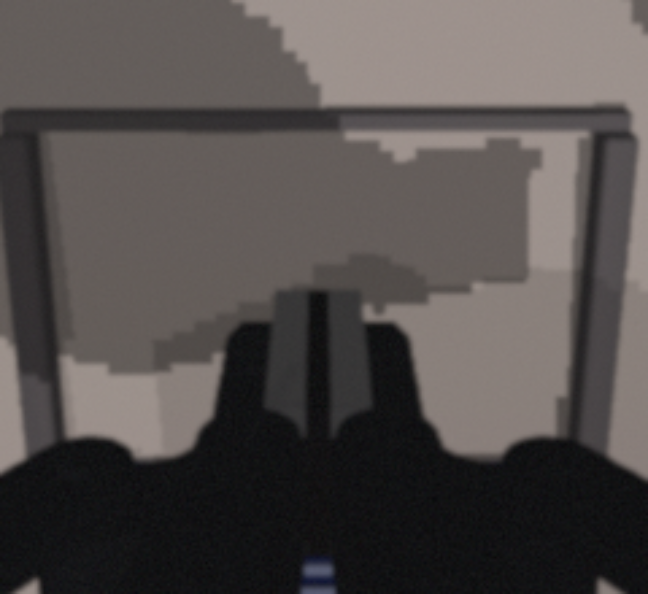

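Run:
```python
from h import *
s=st();R=None
for n in('scene','top'):
    c=vision.camera_info(n);im,d=vision.grab_frame(n);w=tofilt(world(d,c,c['R'],c['t']))-np.array([.042,0,s['tcp_pos'][2]])
    np.save(f'pics/{n}4.npy',d)
    m=(d>0)&(np.hypot(w[...,0],w[...,1])<.075)&(im.max(-1)<75)
    for z in range(20,260,8):
        q=w[m&(w[...,2]*1000>=z)&(w[...,2]*1000<z+8)]*1000
        if len(q):print(n,z,len(q),q.min(0).round()[:2],q.max(0).round()[:2])
c=vision.camera_info('wrist');d=np.load('pics/w3.npy');iw=cv2.imread('pics/w3.png')
H=c['hand_eye'];T=world(d,c,H[:3,:3].T,-H[:3,:3].T@H[:3,3])*1000
for z in range(-130,-30,8):
    q=T[(T[...,2]>=z)&(T[...,2]<z+8)&(d>0)&(iw.max(-1)<70)&(abs(T[...,1])<70)]
    if len(q):print('wrist',z,len(q),q.min(0).round()[:2],q.max(0).round()[:2])
for v in range(284,300):print(v,(T[v,308]).round(),iw[v,308],end=';')
```

```text
t 17.62 tcp [ 0.5221 -0.0298  0.2155] filt [ 0.042  -0.      0.2155] F [-0.5  -0.23 -0.47] w -0.0001
scene 20 75 [-68. -54.] [70. 52.]
scene 28 113 [-70. -47.] [66. 43.]
scene 36 8 [-14. -29.] [66.  4.]
scene 44 11 [-13. -33.] [66.  5.]
scene 52 24 [-14. -36.] [66. 11.]
scene 60 17 [-14. -32.] [69. 10.]
scene 68 15 [-14. -16.] [-4. 11.]
scene 76 20 [-16. -29.] [-7. 26.]
scene 84 47 [-16. -29.] [ 9. 36.]
scene 92 40 [-17. -40.] [ 7. 38.]
scene 100 41 [-20. -43.] [ 0. 41.]
scene 108 52 [-21. -52.] [-1. 48.]
scene 116 52 [-20. -62.] [-3. 56.]
scene 124 91 [-22. -65.] [ 9. 56.]
scene 132 61 [-23. -63.] [ 3. 50.]
scene 140 39 [-23. -47.] [ 5. 39.]
scene 148 22 [-16. -42.] [ 3. 38.]
scene 156 12 [-26. -39.] [  2. -23.]
scene 164 41 [-40. -39.] [12. 24.]
scene 172 50 [-40. -39.] [13. 23.]
scene 180 56 [-40. -39.] [ 8. 24.]
scene 188 49 [-41. -39.] [10. 23.]
scene 196 63 [-42. -40.] [ 8. 22.]
scene 204 93 [-40. -39.] [12. 26.]
scene 212 28 [-39. -34.] [-13.  20.]
scene 220 15 [-42. -42.] [18. 17.]
scene 228 79 [-45. -43.] [20. 22.]
scene 236 57 [-43. -42.] [23. 21.]
scene 244 80 [-44. -42.] 
[... 445 characters left out ...]
-66 2086 [  5. -14.] [109.  60.]
wrist -58 1853 [  4. -14.] [112.  61.]
wrist -50 1521 [  5. -14.] [114.  62.]
wrist -42 954 [-58.  -4.] [116.  60.]
wrist -34 1829 [-60. -54.] [118.  60.]
284 [ -0.  -5. -18.] [85 89 94];285 [ -1.  -5. -18.] [81 84 90];286 [ -2.  -5. -18.] [73 75 81];287 [  9.  -4. -42.] [65 66 69];288 [  9.  -4. -43.] [57 56 58];289 [  9.  -4. -44.] [55 55 55];290 [  9.  -4. -45.] [54 54 55];291 [ 10.  -4. -47.] [57 56 57];292 [ 10.  -4. -48.] [55 52 53];293 [  9.  -4. -48.] [55 56 57];294 [  9.  -4. -49.] [53 53 54];295 [ 10.  -4. -50.] [56 55 55];296 [  9.  -4. -51.] [55 54 55];297 [  9.  -4. -52.] [54 55 55];298 [  9.  -4. -52.] [55 55 56];299 [  9.  -4. -53.] [54 54 55];
```

Both cameras show the real fingertips about 42 mm short of the reported TCP: scene puts the tip at z ≈ 0.257 and wrist at tool z ≈ -42 mm. So nothing below touched. I'll confirm with a guarded touch on the deck.

Run:
```python
from h import *
ctrl.movel(P(.042,0,.198),max_speed=.06);z=.198;st()
while z>.183:
    z-=.001;ctrl.movel(P(.042,0,z),max_speed=.04);ctrl.pause(.03)
    s=get_state();print(round(z,4),s['tcp_pos'][2].round(4),s['contact_force'].round(2))
    if s['contact_force'][2]>3:break
ctrl.movel(P(.042,0,z+.025),max_speed=.08)
st()
```

```text
t 18.16 tcp [ 0.5217 -0.0299  0.1975] filt [0.0423 0.     0.1975] F [ 0.6   0.54 -0.13] w 0.0001
0.197 0.1972 [ 0.35  0.27 -0.31]
0.196 0.1961 [ 0.79  0.43 -0.08]
0.195 0.1955 [-1.78  0.15  5.27]
t 19.48 tcp [ 0.5221 -0.0298  0.2199] filt [ 0.042  -0.      0.2199] F [ 0.01 -0.03 -0.36] w -0.0001
```

Contact came at TCP z 0.1955, so the tip offset is 38.5 mm. Redoing the push with that.

```bash
echo 'TIP=.0385' >> h.py
python3 - <<'E'
from h import *
zt=.2408-TIP
ctrl.movel(P(-.039,0,.262-TIP),max_speed=.12)
ctrl.movel(P(-.039,0,zt),max_speed=.06);ctrl.pause(.05);st()
ctrl.movel(P(-.02,0,zt),max_speed=.06);st()
ctrl.movel(P(.027,0,zt),max_speed=.08);st()
x=push(.027,.042,zt,.0015,5,settle=.03);st()
im,d,W=wrist('w5')
im,d=vision.grab_frame('scene');cv2.imwrite('pics/s5.png',cv2.resize(im[130:330,220:420],None,fx=3,fy=3,interpolation=2))
E
```

```text
t 20.85 tcp [ 0.6029 -0.033   0.2023] filt [-0.0389  0.      0.2023] F [ 0.01 -1.26 -0.2 ] w -0.0001
t 21.32 tcp [ 0.5836 -0.0323  0.2027] filt [-0.0197  0.      0.2027] F [-0.06 -0.17  0.78] w 0.0001
t 22.05 tcp [ 0.537  -0.0304  0.2023] filt [ 0.0271 -0.      0.2023] F [ 0.79 -0.11 -0.42] w 0.0001
stop at 0.0375 F -6.93
t 24.03 tcp [ 0.5284 -0.0301  0.2026] filt [0.0357 0.     0.2026] F [ 6.88 -1.3  -3.14] w -0.0003
```

View pics/s5.png

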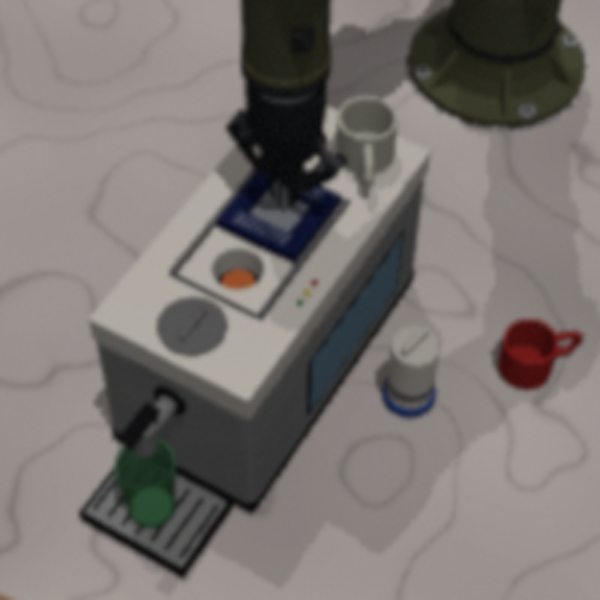

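The cover is fully open on its stop (7 N), and the well with the orange key shows at crop (240,272). Next, press the key.

Run:
```python
from h import *
print(ctrl.ik(P(-.055,0,.168),Q()) is not None)
ctrl.movel(P(.033,0,.2415-TIP),max_speed=.05)
ctrl.movel(P(.025,0,.265-TIP),max_speed=.1)
ctrl.movel(P(-.055,0,.262-TIP),max_speed=.15)
ctrl.movel(P(-.055,0,.216-TIP),max_speed=.06);st()
z=.214
while z>.198:
    ctrl.movel(P(-.055,0,z-TIP),max_speed=.04);ctrl.pause(.03);s=get_state();F=s['contact_force']
    print(round(z,4),(s['tcp_pos'][2]+TIP).round(4),F.round(2))
    if F[2]>10 or abs(F[:2]).max()>6:break
    z-=.001
```

```text
True
t 26.38 tcp [ 0.6193 -0.0337  0.1778] filt [-0.0553  0.      0.1778] F [-0.16 -0.02  0.5 ] w -0.0000
0.214 0.2141 [-0.09  0.18  0.82]
0.213 0.213 [ 0.79 -0.21  0.48]
0.212 0.2121 [ 0.69 -0.09  1.71]
0.211 0.2111 [ 0.76 -0.27  2.26]
0.21 0.2102 [-0.75 -0.08  3.39]
0.209 0.2091 [ 0.69 -0.92  4.44]
0.208 0.2081 [ 0.43 -0.18  4.41]
0.207 0.208 [-2.11 -0.26 10.  ]
0.206 0.2078 [-3.64 -0.43 15.65]
```

Run:
```python
from h import *
ctrl.pause(1.2);st();ctrl.pause(1.3);st()
ctrl.movel(P(-.055,0,.216-TIP),max_speed=.06)
ctrl.movel(P(-.055,0,.264-TIP),max_speed=.12);ctrl.pause(.05)
im,d,W=wrist('w6')
ctrl.movel(P(.023,0,.264-TIP),max_speed=.15)
zt=.2408-TIP
ctrl.movel(P(.023,0,zt),max_speed=.07);st()
ctrl.movel(P(.010,0,zt),max_speed=.07)
ctrl.movel(P(-.048,0,zt),max_speed=.08);st()
x=push(-.048,-.066,zt,.0015,5.5,settle=.03);st()
im,d=vision.grab_frame('scene');cv2.imwrite('pics/s7.png',cv2.resize(im[130:330,220:420],None,fx=3,fy=3,interpolation=2))
```

```text
t 30.13 tcp [ 0.6192 -0.0337  0.1694] filt [-0.0552  0.      0.1694] F [-3.94  0.66 15.93] w 0.0002
t 31.43 tcp [ 0.6192 -0.0336  0.1694] filt [-0.0553 -0.      0.1694] F [-4.69 -0.33 16.16] w 0.0000
t 33.55 tcp [ 0.5411 -0.0306  0.2019] filt [0.0229 0.     0.2019] F [ 0.35  0.2  -0.42] w -0.0001
t 34.76 tcp [ 0.612  -0.0334  0.2023] filt [-0.048   0.      0.2023] F [-0.86 -0.17  0.56] w 0.0002
stop at -0.0585 F 9.74
t 36.74 tcp [ 0.6204 -0.0337  0.2021] filt [-0.0564 -0.      0.2021] F [-9.75 -0.23  4.43] w -0.0003
```

View pics/s7.png

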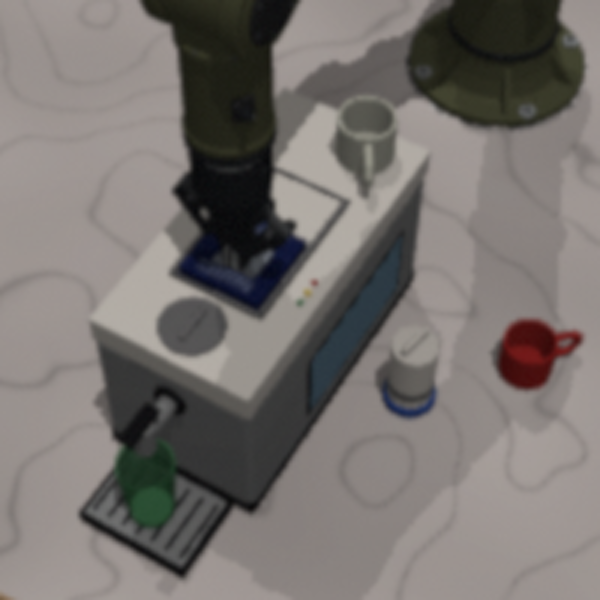

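View pics/w6.png

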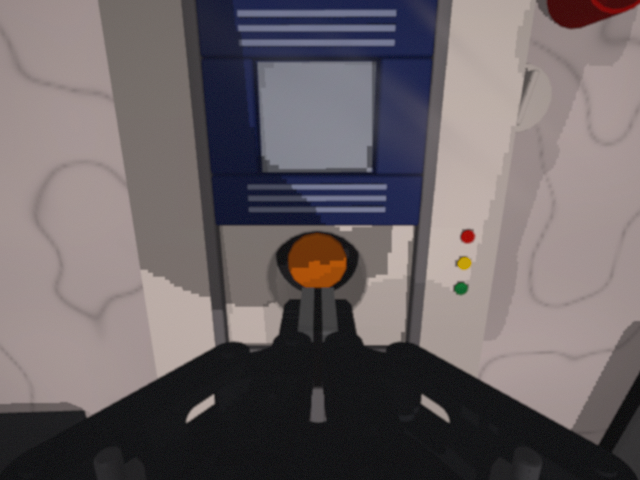

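The cover hit its shut stop at the expected x, and the key had come back up in the well. Backing off, then comparing with the first view.

Run:
```python
from h import *
ctrl.movel(P(-.048,0,.2412-TIP),max_speed=.06)
ctrl.movel(P(-.045,0,.28-TIP),max_speed=.12)
ctrl.movel(P(-.03,0,.40),max_speed=.2);ctrl.pause(.1);st()
im,d,W=wrist('w8')
a=cv2.imread('pics/w1.png')
cv2.imwrite('pics/cmp.png',np.hstack([cv2.resize(x[70:290,230:410],None,fx=2.2,fy=2.2,interpolation=2) for x in(a,im)]))
im,d=vision.grab_frame('top');o=cv2.imread('pics/top0.png');cv2.imwrite('pics/top8.png',im)
df=cv2.absdiff(im,o).max(-1);print('changed px by region',[(n,int((df[r]>40).sum())) for n,r in dict(cup=np.s_[270:302,298:330],cart=np.s_[248:272,270:290],red=np.s_[275:305,238:266],deck_edge=np.s_[186:300,294:302]).items()])
```

```text
t 38.64 tcp [ 0.5936 -0.0326  0.3983] filt [-2.960e-02 -1.000e-04  3.983e-01] F [-0.27 -0.05 -0.08] w 0.0001
changed px by region [('cup', 845), ('cart', 0), ('red', 0), ('deck_edge', 234)]
```

View pics/cmp.png

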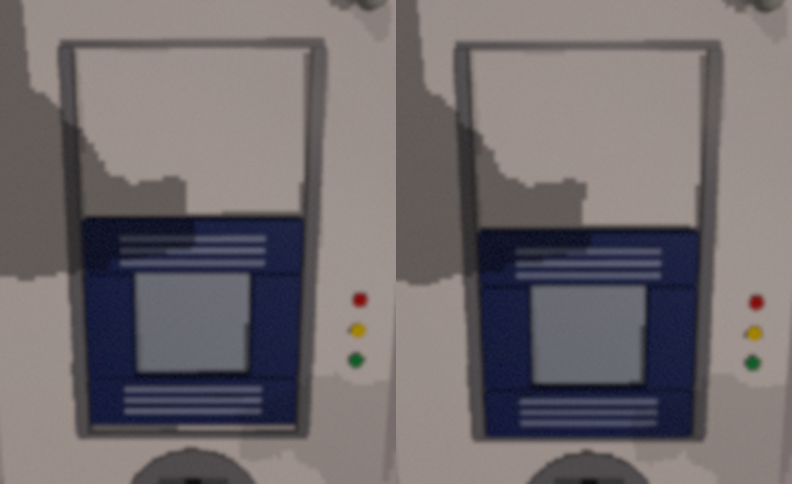

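The cover is now flush with the stop bar and the filter hasn't moved. The change in the top view's cup region is probably the arm overhead, since the cup stands in the same place in the scene crops. Handing in.

```bash
python3 -c "
from station import ticket,get_state
ticket.close_job();print(get_state()['time'])"
```

```text
the job is handed in; nothing more can be done
the job is handed in; nothing more can be done
```

The reset is done and handed in; the last clock reading before that was 38.6 s of the 54 s allowed.

- **Cover open:** I pushed it along its rails until it met its stop at about 7 N.
- **Key:** It sank the full 4 mm (key top from 0.212 m to 0.208 m) and met the bottom stop at about 16 N. I held it there for more than 2.5 s. The wrist picture afterwards shows the finger clear of the well and the key free.
- **Cover shut:** I pushed it shut to its stop at about 10 N. Before and after pictures show the initial gap of about 4 mm at the stop closed.
- **Surroundings:** In the close-up before and after pictures the filter stands where it was. The old cartridge and the red cup are unchanged in the top view. The robot ended hovering clear.

**What disagreed:**
- **Fingertip height:** The real fingertips sit about 38 mm short of the reported TCP. My first push therefore passed over the cover without moving it noticeably. A gentle touch on the deck (about 5 N) gave me the correction.
- **Espresso cup:** The final top-view comparison flagged changes around the cup and the deck's left edge. I think this is the arm overhead. The cup looks unmoved in the scene pictures up to the last push, but I did not check it without the arm in view.

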